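Pack a finished power module and close the carton

ROBOT

A 6-joint arm with a two-finger parallel gripper is mounted at the origin on the work surface. World frame = base frame: x ahead of the robot, y to its left, z up, the work surface at z = 0. Lengths are in mm, angles in rad, forces in N, time in s.
With the tool pointing down it reaches from about 275 to 750 mm from the base axis. Payload 10.2 kg.
Tool frame: the origin (TCP) lies midway between the tips of the shut fingers; the grasp point (between the pads) lies 19 mm behind it; z points along the fingers, y is the direction in which the jaws open and shut (so a half turn about z gives the same grasp; the last joint's range is limited). The gripper opens to 85 mm and grips with 20 to 120 N. Pads are 22 mm wide; open, the fingers measure 114 mm over their backs; the gripper's body (76 mm by 85 mm) begins 54 mm behind the grasp point. The pads swing forward as they close: fully open they stand 13 mm farther back than shut.
Start: joints at [-1.447, 0.313, 1.498, -0, 1.331, -0.223], TCP at [178.43, -493.755, 231.294] pointing down, gripper open.
Joint ranges: [-2.94, 2.94], [-0.97, 2.17], [0.19, 2.56], [-1.23, 4.37], [0.02, 3.11], [-2.88, 2.88]. Speed limits (rad/s): [2.39, 2.39, 3.01, 3.14, 3.14, 3.14].

INTERFACE

Orientations are given as a unit quaternion [w, x, y, z].
In Python, from rig import sense, optics, ctrl gives the robot as it stands.
- The arm moves only by the tool play_rows, never from a script. Its argument "plan" is a list of rows, each a list of 7 numbers: the shift along the world's x, y, z in mm, then the turn, a rotation vector about the world's x, y, z in rad, then the opening, from -1 (shut) to 1 (fully open), so that 0 is half open. A call has 1 to 5 rows; each row shifts and turns the pose as measured when the row begins; what a row does not reach is not made up. A row lasts 1/12 s, in which the tool goes at most 41.7 mm and 7.16 degrees, less where a joint would pass 70% of its speed; a pose out of reach is approached as far as the arm can. A call is refused whole if a number of a shift passes 41.7 or a number of a turn 0.125, either way. A call with a gripper value outside its range is refused whole. The fingers move at their own pace and stop on an object; "grip_force" is the grip in N (left out, the last holds). Time passes only in rows, so rows that do not move let the fingers close. It gives the time, the measured TCP pose, the force and the opening at its end, in the units of the state.
- sense(): the state, without advancing time (a new reading comes with each control period).
- optics.capture(name): name is "scene" or "top"; returns a dict with "img" (400x640x3 uint8, blue, green, red), "fx", "fy", "cx", "cy" (pixels), "world_to_cam" (4x4, takes a point from world to camera coordinates). Camera axes: x right, y up, looking along -z (the intrinsics and any distortion apply to the point x, -y, -z); pixel columns grow to the right and rows downward; lengths in mm; the calibration is good to about 2 mm. A picture is of the moment at which its call begins. There is no depth.
- ctrl.finish_job(): hands the job in, once; it reports no verdict.
The state is a dict: "time_s": time; "joints": joint angles; "dq": joint speeds; "tau": joint torques, N m; "eef_pos": TCP position; "ee_rot": TCP orientation; "force": force on the tool from outside, world axes, zero at the start; "wrist_torque": the same for the moment, N m; "grip_width": opening from 0.0 (shut) to 1.0 (fully open).
Only numpy, scipy, OpenCV 4.12 (cv2) and the standard library are available. Lean on these libraries where they do the work, as an engineer would, in place of code of your own. Each camera call takes 0.05 s, during which the arm holds its last target. There are 200 camera calls.

TASK

The finished power module is held in the small vise under the lamp bar: slide the vise's jaw open, lift the module out and lay it flat in the open carton, without dropping it. Then fold the carton's two side flaps down flat, and after them fold the lid over, pressing its front edge down until it clicks into the catch and stays shut by itself, without crushing the carton. Leave the vise open and the other things on the bench where they are.

Things in the scene. Friction and masses are not known exactly. Their poses are not given: they have to be found in the camera images.
- vise: Grey bench vise, fixed; origin on the bench under its bed, x from sliding to fixed jaw. Bed top 45 mm high, fixed jaw face x = 57 mm, 75 mm high. A white lamp bar hangs over it: x = 7 to 37, y = -70 to 70 mm, underside 210 mm up, post at x = 110, y = -50 mm. An upright tool over the heat sink hits it; one leaning back to -x by 30 to 40 degrees passes.
- jaw (a joint): Slide of the sliding jaw: 0 closed, up to 0.05 m as it slides along the vise's -x; stiff (about 4 N), stays where it is left. Closed, its lip (52 to 62 mm above the bench) covers 10 mm of the module's -x edge, so the module cannot be lifted until the jaw is open some 20 mm or more.
- jaw_handle (a point): Middle of the black upright handle plate on the sliding jaw: 12 mm thick in the vise's x, 60 mm long in y, its top 105 mm above the bench; this point lies 95 mm above the bench. The jaw block under it tops at 75 mm.
- module: Power module, 0.25 to 0.5 kg: tan board 110 (x) by 80 (y) by 6 mm with a ribbed aluminium heat sink, 60 mm long (x = -10 to 50), 44 mm wide (y), top 42 mm above the board's underside. Three black capacitors 20 mm high mark the -x end. Origin: middle of the underside; x is the vise's x at the start. Grip the heat sink across y, 34 mm above the underside.
- carton: Cardboard carton fixed to the bench, bears up to 60 N, 148 (x) by 138 (y) mm outside, 140 by 130 mm inside, floor 4 mm thick, rim 64 mm up; origin on the bench under its middle. Lid hinged on the +x rim, side flaps on the +y and -y rims, small grey catch housing in the middle of the front (-x) wall. The module goes in with its length along x.
- left (a joint): Angle of the side flap on the +y rim: 0 folded down flat, 1.57 upright, more when leaning outward; stays where it is left. 116 mm wide (along x), 55 mm long, 3 mm thick.
- left_hinge (a point): Middle of the left flap's hinge line (along the carton's x), 58 mm above the bench.
- left_edge (a point): Middle of the left flap's free edge.
- right (a joint): Angle of the side flap on the -y rim, as for the left one.
- right_hinge (a point): Middle of the right flap's hinge line, 58 mm above the bench.
- right_edge (a point): Middle of the right flap's free edge.
- lid (a joint): Angle of the lid: 0 shut flat on the rim, 1.57 upright, more when leaning away over the +x side. Its crease springs it back to about 2 rad unless latched; a tongue under the middle of its front edge snaps behind the catch in the last 10 mm, with 5 to 10 N pressed there, and then it stays below 0.03 rad.
- lid_hinge (a point): Middle of the lid's hinge line (along the carton's y), 64 mm above the bench at the +x rim.
- lid_edge (a point): Middle of the lid's free edge on its outer face, 148 mm from the hinge line; the lid is 138 mm wide and 4 mm thick. Shut, it lies above the catch at the front wall, 68 mm above the bench.
- glue: Bystander: white glue bottle, 48 mm across, 130 mm high; origin under it.
- pot: Bystander: white plastic pot, 84 mm across, 85 mm high; origin under it.
- driver: Bystander: screwdriver, 180 mm long, lying on the bench.
- board: Bystander: loose circuit board 130 by 70 mm with parts up to 24 mm high; origin under it.
Mind the look-alikes: they are no part of the job. What is meant by the carton is not yellow, and is the larger of those in its own colour. There is more than one size of the module; the job needs the smaller.

How it is judged:
By the outcome, as a careful person would: the job done as asked, in the order asked, and still so for the second after the job is handed in, with the robot touching nothing.
It also fails if it takes over 72 s, if anything falls off the work surface, if the arm or the gripper's body presses on something with over 40 N, if the wrist force passes 120 N, or if a joint passes its speed limit or range.

## Working session

There is one attempt and no reset: what is moved stays moved. The work goes in short steps, Python scripts to look and compute and a tool call to move; the robot and the scene stay as the last step left them, time stands still between calls to the robot, and variables do not carry over. Pictures are saved under pics/ and viewed, about 8 in all and at most 12, crops included, and the job is handed in when it is done.

Besides the shell and the picture viewer there is one more tool, called after "Emit:" by a JSON object that holds its "fn" and its "kwargs". play_rows: Moves the arm, as the interface text tells. Its arguments: {"type":"object","properties":{"plan":{"type":"array"},"grip_force":{"type":"number"}},"required":["plan"]}

```bash
ls; mkdir -p pics
python3 - <<'E'
from rig import sense, optics
import cv2
print(sense())
for n in ("scene","top"):
    c=optics.capture(n); cv2.imwrite(f"pics/{n}0.png",c["img"])
    print(n,{k:(v.tolist() if hasattr(v,'tolist') else v) for k,v in c.items() if k!="img"})
E
```

```text
pics
{'time_s': 0.0, 'joints': array([-1.44741155e+00,  3.13479499e-01,  1.49843174e+00, -2.18716697e-06,
        1.33101731e+00, -2.23376522e-01]), 'dq': array([ 0.0007949 ,  0.00038719,  0.00068098,  0.00048593, -0.00013581,
       -0.00046091]), 'tau': array([ 6.43055341e-05, -4.12267256e+01, -2.59741348e+01, -1.96564483e-04,
        4.21210541e-03,  1.48708182e-05]), 'eef_pos': array([ 178.39017263, -493.48814907,  230.7219987 ]), 'ee_rot': array([-6.67164813e-04,  9.85006925e-01,  1.72513510e-01,  3.23198553e-05]), 'force': array([ 0.48557122, -0.66738211, -0.78889318]), 'wrist_torque': array([ 0.03374981,  0.01371409, -0.02649343]), 'grip_width': 1.0001668250825992}
scene {'fx': 361.1385605116622, 'fy': 361.1385605116622, 'cx': 317.3388995783429, 'cy': 200.06480675120213, 'world_to_cam': [[-0.3260127281681107, 0.9453563952429112, 0.004121534388278126, 135.822345660379], [-0.598579182921599, -0.209794746601437, 0.7731035674936116, 236.47525792838388], [0.7317230779777936, 0.24957453850857267, 0.634266416329082, -1304.1152395148652], [0.0, 0.0, 0.0, 1.0]]}
top {'fx': 455.20094877262306, 'fy': 455.20094877262306, 'cx': 322.94170814938457, 'cy': 198.26261504457466, 'world_to_cam': [[0.0014471148871291705, -0.999957529018269, 0.009101978805776017, 12.139465623023677], [0.9951062929263398, 0.0023392492268876925, 0.09878255762760885, -476.5552122609068], [-0.0987996540322931, 0.008914486677978265, 0.9950674149475335, -1348.0241677350828], [0.0, 0.0, 0.0, 1.0]]}
```

View pics/scene0.png

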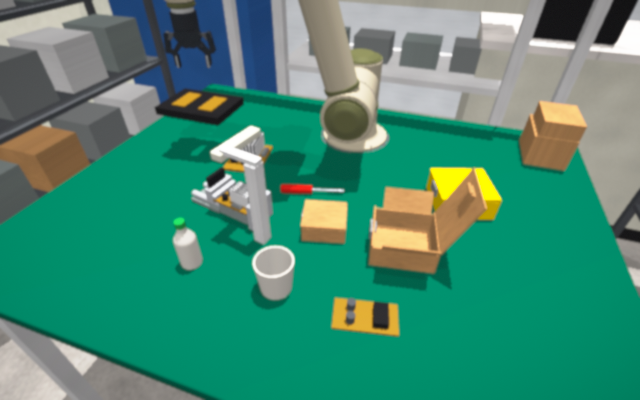

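View pics/top0.png

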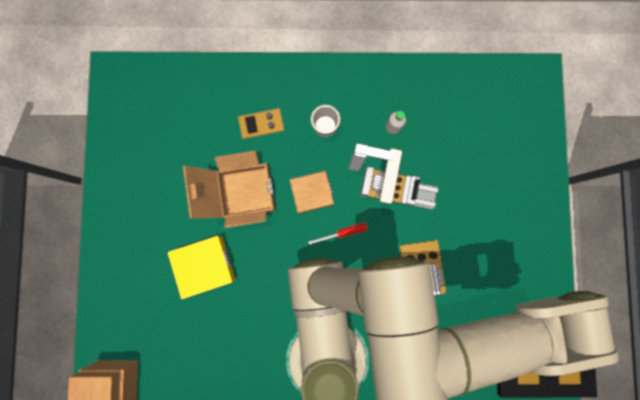

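Run:
```python
import cv2
t=cv2.imread('pics/top0.png');s=cv2.imread('pics/scene0.png')
a=cv2.resize(t[130:230,340:450],(440,400),interpolation=3)
b=cv2.resize(t[140:240,175:285],(440,400),interpolation=3)
a=t[135:225,345:445];b=t[142:232,178:278];c=s[120:245,180:305];d=s[165:275,360:485]
f=lambda i:cv2.resize(i,(400,300) if 0 else None,fx=4,fy=4,interpolation=2) if 0 else cv2.resize(i,None,fx=4 if i.shape[1]==100 else 3.2,fy=4 if i.shape[1]==100 else 3.2 if i.shape[0]==110 else 3.2,interpolation=2)
import numpy as np
def pad(i):
    o=np.zeros((400,400,3),np.uint8);i=i[:400,:400];o[:i.shape[0],:i.shape[1]]=i;return o
cv2.imwrite('pics/c1.png',cv2.hconcat([pad(f(a)),pad(f(b))]))
cv2.imwrite('pics/c2.png',cv2.hconcat([pad(f(c)),pad(f(d))]))
```

```text
(no output)
```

View pics/c1.png

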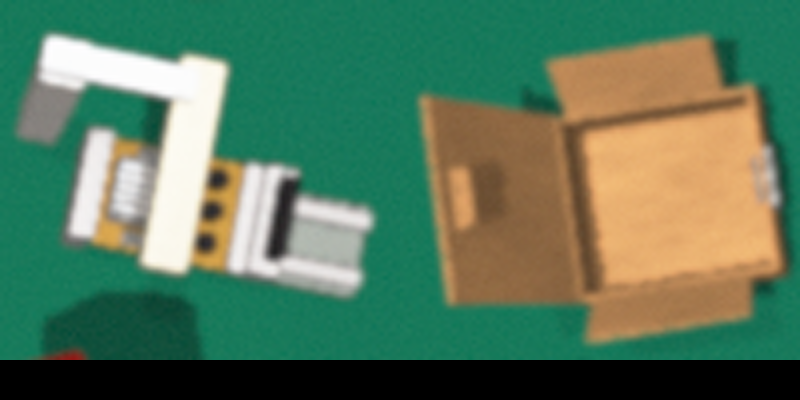

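View pics/c2.png

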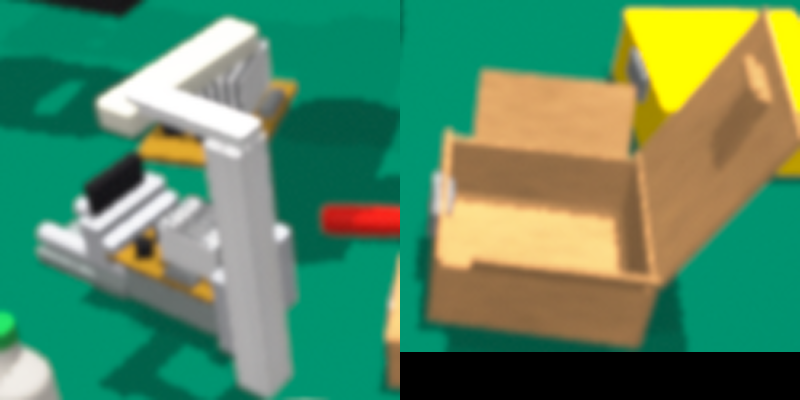

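```bash
cat > h.py <<'E'
import numpy as np, cv2
from rig import sense, optics, ctrl
CAL={}
def cap(n):
    c=optics.capture(n); return c
def ray(c,p):
    W=np.array(c["world_to_cam"]);R=W[:3,:3];o=-R.T@W[:3,3]
    d=np.array([(p[0]-c["cx"])/c["fx"],-(p[1]-c["cy"])/c["fy"],-1.]);d=R.T@d
    return o,d/np.linalg.norm(d)
def onz(c,p,z):
    o,d=ray(c,p);return o+d*(z-o[2])/d[2]
def tri(c1,p1,c2,p2):
    (o1,d1),(o2,d2)=ray(c1,p1),ray(c2,p2)
    A=np.stack([d1,-d2],1);s=np.linalg.lstsq(A,o2-o1,rcond=None)[0]
    a,b=o1+s[0]*d1,o2+s[1]*d2;return (a+b)/2,np.linalg.norm(a-b)
def proj(c,P):
    W=np.array(c["world_to_cam"]);q=W[:3,:3]@np.asarray(P,float)+W[:3,3]
    return np.array([c["cx"]+c["fx"]*q[0]/-q[2],c["cy"]-c["fy"]*q[1]/-q[2]])
def fit2(model,pts):
    m=np.asarray(model,float);p=np.asarray(pts)[:,:2];mc,pc=m.mean(0),p.mean(0)
    a=m-mc;b=p-pc;th=np.arctan2((a[:,0]*b[:,1]-a[:,1]*b[:,0]).sum(),(a*b).sum())
    R=np.array([[np.cos(th),-np.sin(th)],[np.sin(th),np.cos(th)]]);t=pc-R@mc
    return t,th,np.linalg.norm(p-(a@R.T+pc),axis=1)
E
python3 - <<'E'
from h import *
np.set_printoptions(precision=1,suppress=True)
T=cap("top");S=cap("scene")
print("cams",ray(T,(0,0))[0],ray(S,(0,0))[0])
a=lambda x,y:(345+x/4-.4,135+y/4-.4); b=lambda x,y:(178+(x-400)/4-.4,142+y/4-.4)
d=lambda x,y:(360+(x-400)/3.2-.3,165+y/3.2-.3); c=lambda x,y:(180+x/3.2-.3,120+y/3.2-.3)
for nm,p in dict(hT=(290,178),hB=(272,260),caps1=(218,178),cap2=(211,211),cap3=(205,243)).items():
    print(nm,onz(T,a(*p),105 if nm[0]=='h' else 71))
print("fixedjaw",[onz(T,a(*p),75) for p in [(95,128),(114,130),(85,240)]])
print("bar",[onz(T,a(*p),225) for p in [(180,55),(228,60),(142,268),(188,273)]])
R=[onz(T,b(*p),64) for p in [(756,88),(785,275),(567,122),(585,300)]]
print("rim",R); print(fit2([(-74,-69),(-74,69),(74,-69),(74,69)],R))
print("rim tri",tri(T,b(756,88),S,d(440,262)),tri(T,b(567,122),S,d(655,282)),tri(T,b(785,275),S,d(447,132)))
print("lid edge tri",tri(T,b(425,97),S,d(800,145)),tri(T,b(450,303),S,d(762,10)))
print("left flap edge",tri(T,b(588,342),S,d(632,85)),tri(T,b(752,315),S,d(482,70)))
print("handle tri",tri(T,a(290,178),S,c(140,158)),tri(T,a(272,260),S,c(88,188)))
# black mask for handle
g=T["img"].max(2)[135:225,345:445]
m=(g<70).astype(np.uint8);n,l,s,ce=cv2.connectedComponentsWithStats(m)
for i in range(1,n): 
    if s[i,4]>8: 
        ys,xs=np.where(l==i); r=cv2.minAreaRect(np.c_[xs,ys].astype(np.float32)); print(s[i,4],ce[i]+[345,135],r[1:],onz(T,ce[i]+[345,135],100))
E
```

```text
cams [ 341.    25.3 1388.3] [1140.1  246.7  643.8]
hT [ 524.  -254.6  105. ]
hB [ 465.2 -240.7  105. ]
caps1 [ 528.7 -209.2   71. ]
cap2 [ 504.3 -203.7   71. ]
cap3 [ 480.8 -199.    71. ]
fixedjaw [array([ 564.7, -119.1,   75. ]), array([ 563.3, -132.9,   75. ]), array([ 482.4, -111.1,   75. ])]
bar [array([ 587.4, -158.3,  225. ]), array([ 584.2, -189.5,  225. ]), array([ 448.3, -132. ,  225. ]), array([ 445.1, -161.6,  225. ])]
rim [array([574.6, 179.4,  64. ]), array([436.8, 156.4,  64. ]), array([548.9, 317.5,  64. ]), array([418.3, 301.3,  64. ])]
(array([494.7, 238.6]), np.float64(1.7209289373115766), array([3.6, 1.4, 5.4, 2.9]))
rim tri (array([575.8, 181.9,  55.8]), np.float64(3.1282076911333094)) (array([549.6, 322.1,  59.1]), np.float64(6.842016356760025)) (array([437.2, 157.9,  56.3]), np.float64(1.5773523155386004))
lid edge tri (array([544.8, 381.4, 195. ]), np.float64(2.537076080980067)) (array([408.3, 358.6, 198.9]), np.float64(4.663217843364037))
left flap edge (array([386.7, 289.2,  99.9]), np.float64(3.631591250607176)) (array([405.9, 175.5,  99.5]), np.float64(0.6788326750692042))
handle tri (array([ 512.6, -233.9,  130.9]), np.float64(32.65067085710699)) (array([ 480.6, -268.5,   67. ]), np.float64(45.114611950953154))
58 [415.3 188.7] ((3.6380343437194824, 18.675243377685547), 14.03624439239502) [ 496.9 -250.1  100. ]
```

```bash
cat >> h.py <<'E'
from scipy.spatial.transform import Rotation as Rn
V=(np.array([509.1,-181.3]),np.radians(78.0)); C=(np.array([494.5,240.]),np.radians(98.6))
def w(F,x,y,z):
    o,t=F;return np.array([o[0]+x*np.cos(t)-y*np.sin(t),o[1]+x*np.sin(t)+y*np.cos(t),z])
def orient(F,lean,flip=1):
    t=F[1];X=np.array([np.cos(t),np.sin(t),0]);Y=np.array([-np.sin(t),np.cos(t),0]);a=np.radians(lean)
    z=np.sin(a)*X-np.cos(a)*np.array([0,0,1]);y=-Y*flip;return Rn.from_matrix(np.stack([np.cross(y,z),y,z],1))
def goal(P,R=None,s=None):
    s=s or sense();q=s["ee_rot"];r0=Rn.from_quat([q[1],q[2],q[3],q[0]])
    d=np.asarray(P)-s["eef_pos"];v=(R*r0.inv()).as_rotvec() if R is not None else np.zeros(3)
    print("t",round(s["time_s"],2),"pos",s["eef_pos"].round(1),"F",s["force"].round(1),"g",round(s["grip_width"],2),"d",d.round(1),"rv",v.round(3),"rows",round(max(np.abs(d).max()/38,np.linalg.norm(v)/.12),1))
E
python3 - <<'E'
from h import *
goal(w(V,-33,0,235),orient(V,20))
print(w(V,-33,0,84),w(V,-1,0,0)-w(V,0,0,0), sense()["joints"].round(2))
E
```

```text
t 0.2 pos [ 178.4 -493.6  231. ] F [-0.2 -0.1 -0. ] g 1.0 d [323.8 280.    4. ] rv [ 0.274 -0.24   1.004] rows 8.9
[ 502.2389142  -213.57887082   84.        ] [-0.20791169 -0.9781476   0.        ] [-1.45  0.31  1.5   0.    1.33 -0.22]
```

Emit:
{"fn": "play_rows", "kwargs": {"plan": [[32, 28, 4, 0.027, -0.024, 0.1, -1], [32, 28, 4, 0.027, -0.024, 0.1, -1], [32, 28, 4, 0.027, -0.024, 0.1, -1], [32, 28, 4, 0.027, -0.024, 0.1, -1], [32, 28, 4, 0.027, -0.024, 0.1, -1]]}}

```text
time_s: 0.62
eef_pos: [333.1, -355.7, 249.2]
ee_rot: [-0.059, 0.905, 0.414, 0.072]
force: [1.6, -1.2, 0.4]
grip_width: 0.297
```

Emit:
{"fn": "play_rows", "kwargs": {"plan": [[32, 28, 0, 0.027, -0.024, 0.1, -1], [32, 28, 0, 0.027, -0.024, 0.1, -1], [32, 28, 0, 0.027, -0.024, 0.1, -1], [32, 28, 0, 0.027, -0.024, 0.1, -1], [32, 28, 0, 0.027, -0.024, 0.1, -1]]}}

```text
time_s: 1.03
eef_pos: [488.7, -217.0, 250.5]
ee_rot: [-0.112, 0.755, 0.631, 0.139]
force: [-0.2, -0.3, 0.5]
grip_width: 0.004
```

Run:
```python
from h import *
goal(w(V,-33,0,235),orient(V,20)); print(sense()["joints"].round(2))
```

```text
t 1.03 pos [ 488.7 -217.   250.5] F [-0.2 -0.3  0.5] g 0.0 d [ 13.5   3.4 -15.5] rv [-0.009  0.008 -0.031] rows 0.4
[-0.78  0.39  1.38  0.3   1.58 -0.63]
```

Emit:
{"fn": "play_rows", "kwargs": {"plan": [[7, 2, -15, -0.009, 0.008, -0.031, -1], [7, 2, -38, 0, 0, 0, -1], [0, 0, -40, 0, 0, 0, -1], [0, 0, -40, 0, 0, 0, -1], [0, 0, -25, 0, 0, 0, -1]]}}

```text
time_s: 1.45
eef_pos: [510.0, -207.1, 91.3]
ee_rot: [-0.104, 0.76, 0.627, 0.136]
force: [-0.3, -1.2, -0.8]
grip_width: -0.003
```

Run:
```python
from h import *
goal(w(V,-33,0,84),orient(V,20))
T=cap("top")["img"];S=cap("scene")["img"]
cv2.imwrite('pics/p1.png',cv2.hconcat([cv2.resize(T[135:225,345:445],(400,360),interpolation=2),cv2.resize(S[120:232,180:305],(400,360),interpolation=2)]))
```

```text
t 1.45 pos [ 510.  -207.1   91.3] F [-0.3 -1.2 -0.8] g -0.0 d [-7.7 -6.5 -7.3] rv [ 0.007  0.011 -0.015] rows 0.2
```

View pics/p1.png

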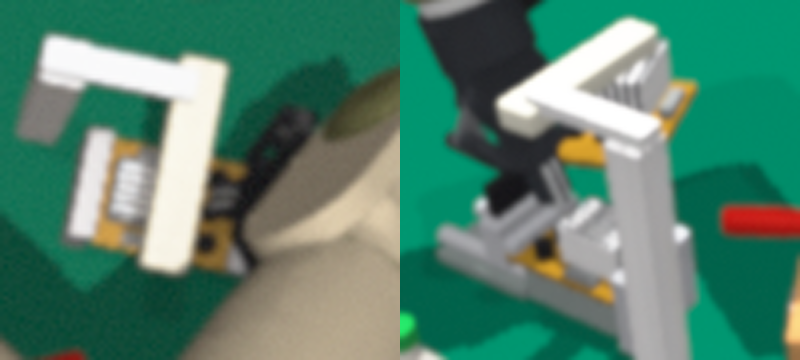

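Emit:
{"fn": "play_rows", "kwargs": {"plan": [[-8, -6, -7, 0.007, 0.011, -0.015, -1], [-2, -9, 0, 0, 0, 0, -1], [-2, -9, 0, 0, 0, 0, -1], [-2, -9, 0, 0, 0, 0, -1], [-2, -9, 0, 0, 0, 0, -1]]}}

```text
time_s: 1.97
eef_pos: [493.6, -251.7, 89.9]
ee_rot: [-0.11, 0.765, 0.619, 0.137]
force: [0.6, 5.0, -2.5]
grip_width: -0.0
```

Run:
```python
from h import *
goal(w(V,-86,0,84),orient(V,20))
```

```text
t 1.97 pos [ 493.6 -251.7   89.9] F [ 0.6  5.  -2.5] g -0.0 d [ -2.4 -13.7  -5.9] rv [-0.004  0.002  0.001] rows 0.4
```

Emit:
{"fn": "play_rows", "kwargs": {"plan": [[-2, -9, 0, 0, 0, 0, -1], [-1, -7, 0, 0, 0, 0, -1], [0, 0, 0, 0, 0, 0, -1], [3, 12, 0, 0, 0, 0, -1], [0, 0, 35, 0, 0, 0, -1]]}}

```text
time_s: 2.38
eef_pos: [491.6, -258.9, 125.3]
ee_rot: [-0.112, 0.767, 0.617, 0.138]
force: [0.3, 0.5, -0.9]
grip_width: -0.002
```

Emit:
{"fn": "play_rows", "kwargs": {"plan": [[0, 0, 40, 0, 0, 0, -1], [-4, -20, 40, 0, 0, 0, 0.3], [-4, -20, 30, 0, 0, 0, 1]]}}

```text
time_s: 2.63
eef_pos: [484.3, -293.1, 238.7]
ee_rot: [-0.112, 0.766, 0.619, 0.137]
force: [-0.2, -0.7, 0.1]
grip_width: 0.273
```

Run:
```python
from h import *
g=np.radians(35); f=lambda s:(21+19*np.sin(g)-s*np.sin(g), 79-19*np.cos(g)+s*np.cos(g))
for s in (150,110,0):
    x,z=f(s); print(s,x,z);goal(w(V,x,0,z),orient(V,35))
T=cap("top")["img"];S=cap("scene")["img"]
cv2.imwrite('pics/p2.png',cv2.hconcat([cv2.resize(T[135:225,345:445],(400,360),interpolation=2),cv2.resize(S[120:232,180:305],(400,360),interpolation=2)]))
```

```text
150 -54.138513161987035 186.30891780185792
t 2.63 pos [ 484.3 -293.1  238.7] F [-0.2 -0.7  0.1] g 0.27 d [ 13.6  58.8 -52.3] rv [ 0.249 -0.055  0.001] rows 2.1
110 -31.19545570794519 153.54283603029825
t 2.63 pos [ 484.3 -293.1  238.7] F [-0.2 -0.7  0.1] g 0.27 d [ 18.3  81.2 -85.1] rv [ 0.249 -0.055  0.001] rows 2.2
0 31.897952290669874 63.436111158509156
t 2.63 pos [ 484.3 -293.1  238.7] F [-0.2 -0.7  0.1] g 0.27 d [  31.5  143.  -175.2] rv [ 0.249 -0.055  0.001] rows 4.6
```

View pics/p2.png

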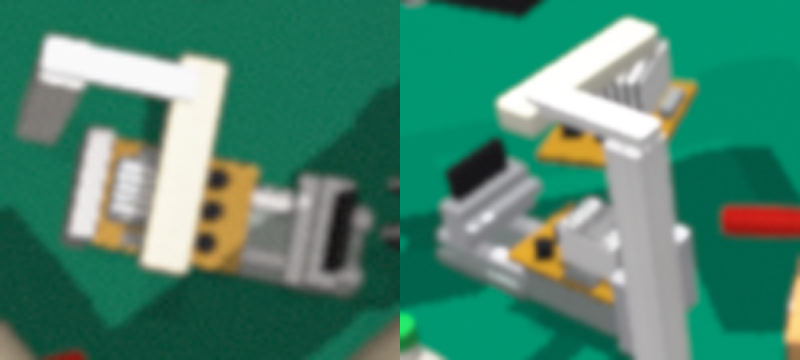

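Emit:
{"fn": "play_rows", "kwargs": {"plan": [[0, 0, 10, 0.083, -0.018, 0, 1], [4, 15, -10, 0.083, -0.018, 0, 1], [4, 17, -20, 0.083, -0.018, 0, 1], [4, 17, -20, 0, 0, 0, 1]]}}

```text
time_s: 3.07
eef_pos: [499.1, -247.3, 206.4]
ee_rot: [-0.179, 0.743, 0.599, 0.237]
force: [-0.4, -0.4, 0.4]
grip_width: 0.987
```

Run:
```python
from h import *
g=np.radians(35); f=lambda s:(21+19*np.sin(g)-s*np.sin(g), 79-19*np.cos(g)+s*np.cos(g))
for s in (150,60,0):
    x,z=f(s); print(s,x,z);goal(w(V,x,0,z),orient(V,35))
T=cap("top"); a=lambda x,y:(345+x/4-.4,135+y/4-.4)
o,t=V
for p,z in [((258,168),51),((238,272),51),((218,178),71),((211,211),71),((205,243),71),((150,152),87),((109,220),87),((126,152),87),((142,224),87)]:
    q=onz(T,a(*p),z)[:2]-o; print(p,(q@[np.cos(t),np.sin(t)]).round(1),(q@[-np.sin(t),np.cos(t)]).round(1))
```

```text
150 -54.138513161987035 186.30891780185792
t 3.07 pos [ 499.1 -247.3  206.4] F [-0.4 -0.4  0.4] g 0.99 d [ -1.3  13.1 -20.1] rv [0.011 0.016 0.01 ] rows 0.5
60 -2.5166338903928853 112.58523381584867
t 3.07 pos [ 499.1 -247.3  206.4] F [-0.4 -0.4  0.4] g 0.99 d [  9.5  63.6 -93.8] rv [0.011 0.016 0.01 ] rows 2.5
0 31.897952290669874 63.436111158509156
t 3.07 pos [ 499.1 -247.3  206.4] F [-0.4 -0.4  0.4] g 0.99 d [  16.6   97.2 -143. ] rv [0.011 0.016 0.01 ] rows 3.8
(258, 168) -53.8 -42.1
(238, 272) -54.1 37.2
(218, 178) -23.2 -24.9
(211, 211) -22.9 -0.0
(205, 243) -23.2 24.0
(150, 152) 30.9 -30.4
(109, 220) 50.0 24.4
(126, 152) 47.9 -26.7
(142, 224) 26.2 22.2
```

Emit:
{"fn": "play_rows", "kwargs": {"plan": [[-1, 13, -20, 0.011, 0.016, 0.01, 1], [4, 21, -31, 0, 0, 0, 1], [4, 21, -31, 0, 0, 0, 1], [4, 18, -25, 0, 0, 0, 1]]}}

```text
time_s: 3.45
eef_pos: [511.4, -168.9, 96.9]
ee_rot: [-0.186, 0.741, 0.602, 0.231]
force: [-1.2, -0.8, -0.1]
grip_width: 0.999
```

Run:
```python
from h import *
goal(w(V,32,0,63.4),orient(V,35))
```

```text
t 3.45 pos [ 511.4 -168.9   96.9] F [-1.2 -0.8 -0.1] g 1.0 d [  4.4  18.9 -33.5] rv [ 0.009  0.001 -0.001] rows 0.9
```

Emit:
{"fn": "play_rows", "kwargs": {"plan": [[2, 10, -17, 0.009, 0.001, -0.001, 1], [2, 9, -16, 0, 0, 0, 1], [0, 0, 0, 0, 0, 0, 1]]}}

```text
time_s: 3.7
eef_pos: [514.2, -142.8, 59.5]
ee_rot: [-0.193, 0.74, 0.601, 0.232]
force: [-0.9, 0.4, -0.1]
grip_width: 1.002
```

Emit:
{"fn": "play_rows", "kwargs": {"plan": [[0, 0, 0, 0, 0, 0, -1], [0, 0, 0, 0, 0, 0, -1], [0, 0, 0, 0, 0, 0, -1], [0, 0, 0, 0, 0, 0, -1], [0, 0, 0, 0, 0, 0, -1]], "grip_force": 80}}

```text
time_s: 4.12
eef_pos: [516.3, -145.5, 64.2]
ee_rot: [-0.188, 0.74, 0.602, 0.232]
force: [-0.3, -0.5, -2.7]
grip_width: 0.501
```

Run:
```python
from h import *
goal(w(V,32,0,63.4),orient(V,35))
S=cap("scene")["img"]
cv2.imwrite('pics/p3.png',cv2.resize(S[120:232,180:305],(600,538),interpolation=2))
```

```text
t 4.12 pos [ 516.3 -145.5   64.2] F [-0.3 -0.5 -2.7] g 0.5 d [-0.6 -4.5 -0.8] rv [ 0.004  0.001 -0.004] rows 0.1
```

View pics/p3.png

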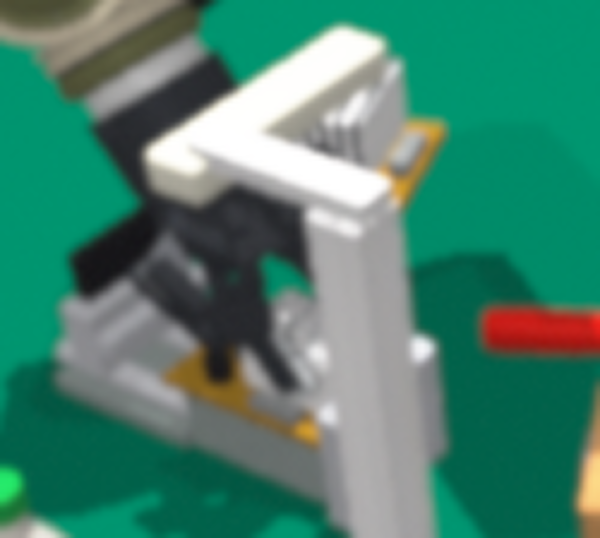

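Emit:
{"fn": "play_rows", "kwargs": {"plan": [[-1, -6, 8, 0, 0, 0, -1], [-2, -10, 15, 0, 0, 0, -1], [-2, -11, 16, 0, 0, 0, -1], [-1, -4, 6, 0, 0, 0, -1], [0, 0, 0, 0, 0, 0, -1]]}}

```text
time_s: 4.58
eef_pos: [508.6, -179.4, 112.0]
ee_rot: [-0.188, 0.741, 0.602, 0.231]
force: [-0.7, 0.6, -1.7]
grip_width: 0.504
```

Run:
```python
from h import *
goal(w(V,10,130,110),orient(V,35))
o,t=V;q=np.array([516.3,-145.5])-o;print("tcp in vise at grasp",q@[np.cos(t),np.sin(t)],q@[-np.sin(t),np.cos(t)])
S=cap("scene")["img"]
cv2.imwrite('pics/p4.png',cv2.resize(S[120:232,180:305],(600,538),interpolation=2))
```

```text
t 4.58 pos [ 508.6 -179.4  112. ] F [-0.7  0.6 -1.7] g 0.5 d [-124.6   34.9   -2. ] rv [ 0.005 -0.002 -0.004] rows 3.3
tcp in vise at grasp 36.514648280158106 0.400575805992457
```

View pics/p4.png

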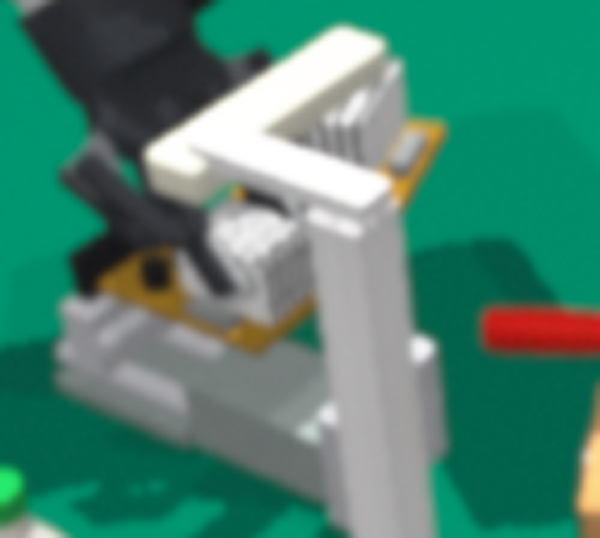

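Emit:
{"fn": "play_rows", "kwargs": {"plan": [[-30, 7, 0, 0, 0, 0, -1], [-38, 8, 0, 0, 0, 0, -1], [-38, 8, 0, 0, 0, 0, -1], [-20, 4, 0, 0, 0, 0, -1], [0, 0, 20, 0, 0, 0, -1]]}}

```text
time_s: 5.05
eef_pos: [376.2, -146.1, 126.3]
ee_rot: [-0.193, 0.74, 0.602, 0.231]
force: [-0.0, -0.3, -3.3]
grip_width: 0.5
```

Run:
```python
from h import *
# tcp in module frame: (35.5,0.9,19.2)
goal(w(C,35.5,0.9,150),orient(C,35)); print(sense()["joints"].round(2))
```

```text
t 5.05 pos [ 376.2 -146.1  126.3] F [-0.  -0.3 -3.3] g 0.5 d [112.1 421.1  23.7] rv [-0.001 -0.008  0.353] rows 11.1
[-0.95  0.35  1.89  0.44  1.37 -0.94]
```

Emit:
{"fn": "play_rows", "kwargs": {"plan": [[0, 35, 20, 0, 0, 0.03, -1], [0, 36, 15, 0, 0, 0.035, -1], [5, 37, 0, 0, 0, 0.035, -1], [12, 37, 0, 0, 0, 0.035, -1], [12, 37, 0, 0, 0, 0.035, -1]]}}

```text
time_s: 5.47
eef_pos: [403.2, 38.3, 162.8]
ee_rot: [-0.211, 0.688, 0.66, 0.214]
force: [1.9, -0.3, -3.1]
grip_width: 0.5
```

Emit:
{"fn": "play_rows", "kwargs": {"plan": [[12, 37, 0, 0, 0, 0.035, -1], [12, 37, 0, 0, 0, 0.035, -1], [12, 37, 0, 0, 0, 0.035, -1], [12, 37, 0, 0, 0, 0.035, -1], [12, 30, 0, 0, 0, 0.035, -1]]}}

```text
time_s: 5.88
eef_pos: [460.8, 229.2, 160.6]
ee_rot: [-0.231, 0.625, 0.721, 0.192]
force: [0.5, -1.1, -1.9]
grip_width: 0.503
```

Run:
```python
from h import *
goal(w(C,35.5,0.9,160),orient(C,35)); print(sense()["joints"].round(2))
```

```text
t 5.88 pos [460.8 229.2 160.6] F [ 0.5 -1.1 -1.9] g 0.5 d [27.5 45.7 -0.6] rv [ 0.002 -0.012  0.004] rows 1.2
[-0.07  0.37  1.75  0.63  1.25 -0.48]
```

Emit:
{"fn": "play_rows", "kwargs": {"plan": [[14, 23, 0, 0.002, -0.012, 0.004, -1], [14, 23, 0, 0, 0, 0, -1], [0, 0, 0, 0, 0, 0, -1]]}}

```text
time_s: 6.13
eef_pos: [487.6, 284.4, 158.0]
ee_rot: [-0.23, 0.618, 0.726, 0.194]
force: [-0.3, 0.1, -2.4]
grip_width: 0.503
```

Run:
```python
from h import *
goal(w(C,35.5,0.9,160),orient(C,35)); 
T=cap("top")["img"];S=cap("scene")["img"]
cv2.imwrite('pics/p5.png',cv2.hconcat([cv2.resize(T[142:232,178:278],(400,360),interpolation=2),cv2.resize(S[140:265,355:495],(400,360),interpolation=2)]))
```

```text
t 6.13 pos [487.6 284.4 158. ] F [-0.3  0.1 -2.4] g 0.5 d [ 0.7 -9.5  2. ] rv [-0.001 -0.003 -0.01 ] rows 0.2
```

View pics/p5.png

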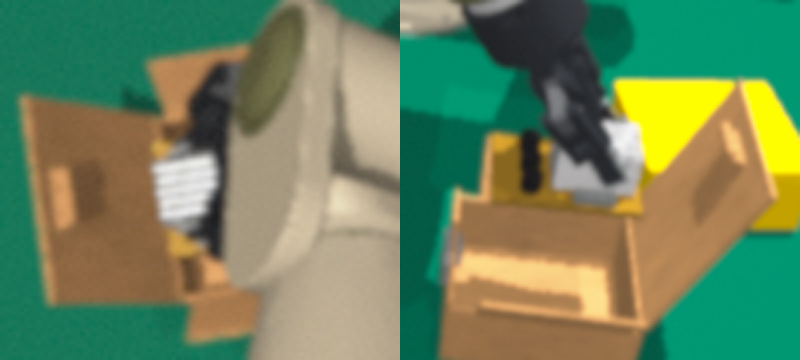

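Emit:
{"fn": "play_rows", "kwargs": {"plan": [[1, -9, 0, -0.001, -0.003, -0.01, -1], [0, 0, -30, 0, 0, 0, -1], [0, 0, -35, 0, 0, 0, -1], [0, 0, -30, 0, 0, 0, -1], [0, 0, -12, 0, 0, 0, -1]]}}

```text
time_s: 6.65
eef_pos: [487.8, 268.8, 52.1]
ee_rot: [-0.226, 0.623, 0.721, 0.2]
force: [-3.8, 19.0, 7.4]
grip_width: 0.5
```

Run:
```python
from h import *
goal(w(C,35.5,0.9,24),orient(C,35));
```

```text
t 6.65 pos [487.8 268.8  52.1] F [-3.8 19.   7.4] g 0.5 d [  0.5   6.2 -28.1] rv [-0.004  0.006  0.007] rows 0.7
```

Emit:
{"fn": "play_rows", "kwargs": {"plan": [[-1, 8, 3, 0, 0, 0, -1], [0, 0, 0, 0, 0, 0, -1]]}}

```text
time_s: 6.82
eef_pos: [485.0, 274.7, 52.7]
ee_rot: [-0.228, 0.625, 0.719, 0.199]
force: [-0.9, 0.4, -1.6]
grip_width: 0.502
```

Run:
```python
from h import *
goal(w(C,35.5,0.9,24),orient(C,35)); 
T=cap("top")["img"];S=cap("scene")["img"]
cv2.imwrite('pics/p6.png',cv2.hconcat([cv2.resize(T[142:232,178:278],(400,360),interpolation=2),cv2.resize(S[165:275,360:485],(400,352),interpolation=2)[:360] if 0 else cv2.resize(S[165:275,360:482],(400,360),interpolation=2)]))
```

```text
t 6.82 pos [485.  274.7  52.7] F [-0.9  0.4 -1.6] g 0.5 d [  3.3   0.3 -28.7] rv [-0.004  0.     0.011] rows 0.8
```

View pics/p6.png

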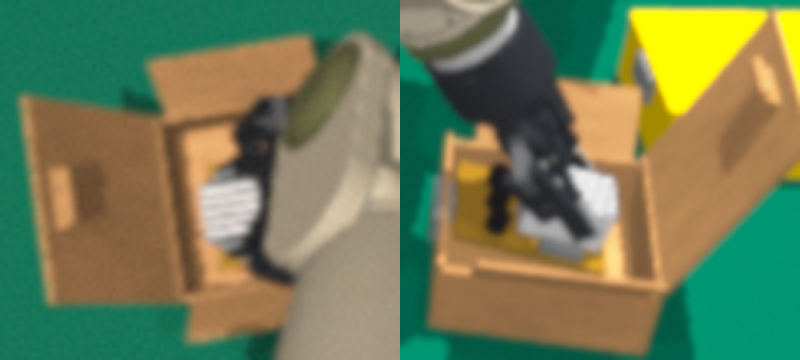

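Emit:
{"fn": "play_rows", "kwargs": {"plan": [[1, 6, 0, 0, 0, 0.008, -1], [0, 0, -9, 0, 0, 0, -1], [0, 0, -8, 0, 0, 0, -1], [0, 0, -3, 0, 0, 0, -1], [0, 0, 0, 0, 0, 0, -1]]}}

```text
time_s: 7.33
eef_pos: [488.3, 278.5, 32.8]
ee_rot: [-0.226, 0.623, 0.722, 0.199]
force: [-0.6, -0.2, -3.0]
grip_width: 0.5
```

Run:
```python
from h import *
goal(w(C,40,0.9,24),orient(C,35));
```

```text
t 7.33 pos [488.3 278.5  32.8] F [-0.6 -0.2 -3. ] g 0.5 d [-0.7  0.9 -8.8] rv [-0.002  0.007  0.004] rows 0.2
```

Emit:
{"fn": "play_rows", "kwargs": {"plan": [[0, 0, -4, 0, 0, 0, -1], [0, 0, -3, 0, 0, 0, -1], [0, 0, 0, 0, 0, 0, -1]]}}

```text
time_s: 7.58
eef_pos: [488.6, 278.6, 26.5]
ee_rot: [-0.227, 0.622, 0.722, 0.2]
force: [-2.5, -1.0, 2.4]
grip_width: 0.498
```

Emit:
{"fn": "play_rows", "kwargs": {"plan": [[0, 0, -2, 0, 0, 0, -1], [0, 0, 0, 0, 0, 0, -1]]}}

```text
time_s: 7.75
eef_pos: [488.8, 278.7, 26.7]
ee_rot: [-0.228, 0.621, 0.722, 0.201]
force: [0.8, 0.5, -3.1]
grip_width: 0.502
```

Emit:
{"fn": "play_rows", "kwargs": {"plan": [[0, 0, -3, 0, 0, 0, -1], [0, 0, -2, 0, 0, 0, -1]]}}

```text
time_s: 7.92
eef_pos: [489.4, 278.9, 26.0]
ee_rot: [-0.23, 0.62, 0.722, 0.203]
force: [-7.0, -10.4, 23.5]
grip_width: 0.501
```

Emit:
{"fn": "play_rows", "kwargs": {"plan": [[0, 0, -2, 0, 0, 0, -1], [0, 0, -1, 0, 0, 0, -1]]}}

```text
time_s: 8.08
eef_pos: [489.5, 279.1, 26.2]
ee_rot: [-0.232, 0.619, 0.722, 0.205]
force: [-2.5, -3.5, 5.0]
grip_width: 0.502
```

Emit:
{"fn": "play_rows", "kwargs": {"plan": [[0, 0, 0, 0, 0, 0, 0.15], [0, 0, 0, 0, 0, 0, 0.4], [0, 0, 0, 0, 0, 0, 0.5], [0, 0, 0, 0, 0, 0, 0.5]]}}

```text
time_s: 8.42
eef_pos: [490.4, 279.1, 26.7]
ee_rot: [-0.231, 0.619, 0.722, 0.206]
force: [-0.0, -0.4, 0.1]
grip_width: 0.753
```

Emit:
{"fn": "play_rows", "kwargs": {"plan": [[1, -6, 9, 0, 0, 0, 0.5], [2, -14, 20, 0, 0, 0, 0.5], [3, -20, 29, 0, 0, 0, 0.5], [3, -20, 29, 0, 0, 0, 0.5], [3, -20, 35, 0, 0, 0, 0.5]]}}

```text
time_s: 8.83
eef_pos: [497.1, 197.8, 148.0]
ee_rot: [-0.237, 0.619, 0.722, 0.2]
force: [1.1, 0.9, 0.4]
grip_width: 0.752
```

Run:
```python
from h import *
goal(w(C,0,130,200),orient(C,0)); print(sense()["joints"].round(2))
T=cap("top")["img"];S=cap("scene")["img"]
cv2.imwrite('pics/p7.png',cv2.hconcat([cv2.resize(T[142:232,178:278],(400,360),interpolation=2),cv2.resize(S[165:275,360:482],(400,360),interpolation=2)]))
```

```text
t 8.83 pos [497.1 197.8 148. ] F [1.1 0.9 0.4] g 0.75 d [-131.2   22.8   52. ] rv [-0.622 -0.1   -0.004] rows 5.2
[-0.13  0.45  1.67  0.63  1.29 -0.55]
```

View pics/p7.png

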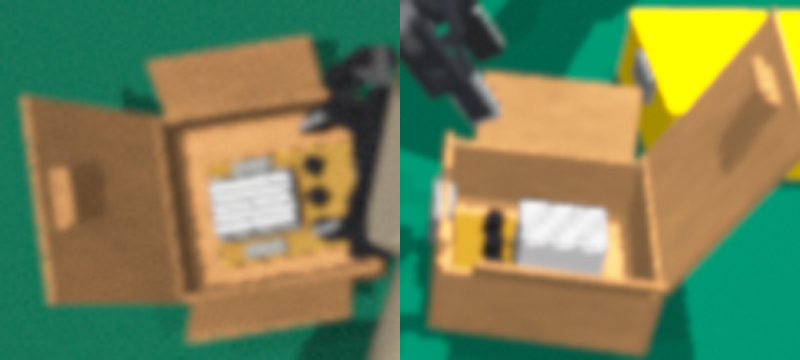

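Emit:
{"fn": "play_rows", "kwargs": {"plan": [[-20, 0, 30, -0.105, -0.017, 0, -1], [-28, 5, 25, -0.105, -0.017, 0, -1], [-28, 5, 0, -0.105, -0.017, 0, -1], [-28, 5, 0, -0.105, -0.017, 0, -1], [-28, 5, 0, -0.105, -0.017, 0, -1]]}}

```text
time_s: 9.35
eef_pos: [370.0, 209.5, 203.8]
ee_rot: [-0.026, 0.657, 0.753, 0.03]
force: [0.0, 1.7, 0.1]
grip_width: 0.037
```

Run:
```python
from h import *
goal(w(C,0,152,190),orient(C,0)); print(sense()["joints"].round(2))
```

```text
t 9.35 pos [370.  209.5 203.8] F [0.  1.7 0.1] g 0.04 d [-25.8   7.8 -13.8] rv [-0.079  0.001  0.014] rows 0.7
[0.19 0.1  1.84 0.08 1.19 0.02]
```

Emit:
{"fn": "play_rows", "kwargs": {"plan": [[-24, 7, 0, -0.079, 0.001, 0.014, -1], [0, 0, -35, 0, 0, 0, -1], [0, 0, -40, 0, 0, 0, -1], [0, 0, -35, 0, 0, 0, -1], [0, 0, 0, 0, 0, 0, -1]]}}

```text
time_s: 9.77
eef_pos: [339.7, 220.2, 95.1]
ee_rot: [0.008, 0.648, 0.762, 0.003]
force: [-1.1, -0.2, 0.1]
grip_width: -0.004
```

Run:
```python
from h import *
goal(w(C,0,152,85),orient(C,0))
for p in [(90,90),(86,95),(70,97),(58,92),(50,82),(47,72),(47,61)]: print(p,w(C,0,*p).round(1))
```

```text
t 9.77 pos [339.7 220.2  95.1] F [-1.1 -0.2  0.1] g -0.0 d [  4.5  -2.9 -10.1] rv [ 0.006  0.015 -0.011] rows 0.3
(90, 90) [405.5 226.5  90. ]
(86, 95) [409.5 227.1  95. ]
(70, 97) [425.3 229.5  97. ]
(58, 92) [437.2 231.3  92. ]
(50, 82) [445.1 232.5  82. ]
(47, 72) [448. 233.  72.]
(47, 61) [448. 233.  61.]
```

Emit:
{"fn": "play_rows", "kwargs": {"plan": [[18, 1, -8, 0.006, 0.015, -0.011, -1], [18, 2, 0, 0, 0, 0, -1], [15, 2, 0, 0, 0, 0, -1], [14, 2, 0, 0, 0, 0, -1], [6, 1, 2, 0, 0, 0, -1]]}}

```text
time_s: 10.18
eef_pos: [412.8, 228.1, 93.8]
ee_rot: [-0.001, 0.652, 0.758, -0.001]
force: [-0.9, -0.1, -0.4]
grip_width: -0.006
```

Run:
```python
from h import *
goal(w(C,0,66.6,90),orient(C,0))
```

```text
t 10.18 pos [412.8 228.1  93.8] F [-0.9 -0.1 -0.4] g -0.01 d [15.9  1.9 -3.8] rv [ 0.001 -0.004 -0.   ] rows 0.4
```

Emit:
{"fn": "play_rows", "kwargs": {"plan": [[9, 1, -1, 0, 0, 0, -1], [8, 1, -3, 0, 0, 0, -1], [7, 1, -6, 0, 0, 0, -1], [7, 1, -8, 0, 0, 0, -1], [4, 0, -8, 0, 0, 0, -1]]}}

```text
time_s: 10.6
eef_pos: [452.6, 232.8, 73.0]
ee_rot: [0.001, 0.652, 0.758, 0.002]
force: [0.8, 0.3, 0.6]
grip_width: 0.003
```

Run:
```python
from h import *
goal(w(C,0,46.5,61),orient(C,0))
```

```text
t 10.6 pos [452.6 232.8  73. ] F [0.8 0.3 0.6] g 0.0 d [ -4.    0.3 -12. ] rv [-0.002  0.004  0.001] rows 0.3
```

Emit:
{"fn": "play_rows", "kwargs": {"plan": [[-1, 0, -6, 0, 0, 0, -1], [0, 0, -4, 0, 0, 0, -1], [0, 0, -2, 0, 0, 0, -1]]}}

```text
time_s: 10.85
eef_pos: [452.0, 232.7, 60.3]
ee_rot: [0.001, 0.652, 0.758, 0.002]
force: [-12.6, -4.3, 49.5]
grip_width: -0.001
```

Run:
```python
from h import *
goal(w(C,0,46.5,60),orient(C,0))
```

```text
t 10.85 pos [452.  232.7  60.3] F [-12.6  -4.3  49.5] g -0.0 d [-3.5  0.4 -0.3] rv [-0.001  0.004  0.001] rows 0.1
```

Emit:
{"fn": "play_rows", "kwargs": {"plan": [[0, 0, 12, 0, 0, 0, -1], [0, 0, 38, 0, 0, 0, -1], [20, 5, 35, 0, 0, 0, -1], [38, 6, 10, 0, 0, 0, -1], [38, 6, 0, 0, 0, 0, -1]]}}

```text
time_s: 11.27
eef_pos: [542.0, 249.8, 158.7]
ee_rot: [-0.002, 0.651, 0.759, -0.002]
force: [0.0, 0.3, 0.7]
grip_width: 0.001
```

Emit:
{"fn": "play_rows", "kwargs": {"plan": [[38, 6, 0, 0, 0, 0, -1], [38, 5, 0, 0, 0, 0, -1], [20, 2, 0, 0, 0, 0, -1], [0, 0, 0, 0, 0, 0, -1]]}}

```text
time_s: 11.6
eef_pos: [644.8, 263.3, 156.8]
ee_rot: [-0.002, 0.651, 0.759, -0.002]
force: [0.0, 0.2, -1.4]
grip_width: -0.002
```

Run:
```python
from h import *
goal(w(C,0,-150,80),orient(C,0)); print(sense()["joints"].round(2))
T=cap("top");cv2.imwrite('pics/top_f.png',T["img"])
```

```text
t 11.6 pos [644.8 263.3 156.8] F [ 0.   0.2 -1.4] g -0.0 d [ -2.   -0.9 -76.8] rv [ 0.001 -0.005 -0.002] rows 2.0
[ 0.22  0.76  0.98 -0.    1.4   0.07]
```

Emit:
{"fn": "play_rows", "kwargs": {"plan": [[0, 0, -38, 0, 0, 0, -1], [0, 0, -34, 0, 0, 0, -1], [0, 0, 0, 0, 0, 0, -1]]}}

```text
time_s: 11.9
eef_pos: [640.8, 263.7, 82.9]
ee_rot: [-0.002, 0.651, 0.759, -0.003]
force: [-0.4, -0.4, -1.1]
grip_width: 0.003
```

Emit:
{"fn": "play_rows", "kwargs": {"plan": [[-16, -2, 0, 0, 0, 0, -1], [-14, -2, 2, 0, 0, 0, -1], [-12, -2, 4, 0, 0, 0, -1], [-10, -2, 4, 0, 0, 0, -1], [-7, -1, 4, 0, 0, 0, -1]]}}

```text
time_s: 12.32
eef_pos: [575.1, 254.4, 100.7]
ee_rot: [-0.003, 0.65, 0.76, -0.004]
force: [1.0, 0.3, -0.3]
grip_width: 0.004
```

Run:
```python
from h import *
goal(w(C,0,-84.5,93),orient(C,0))
```

```text
t 12.32 pos [575.1 254.4 100.7] F [ 1.   0.3 -0.3] g 0.0 d [ 2.9 -1.8 -7.7] rv [ 0.002 -0.01  -0.004] rows 0.2
```

Emit:
{"fn": "play_rows", "kwargs": {"plan": [[-8, -1, -3, 0, 0, 0, -1], [-8, -1, -5, 0, 0, 0, -1], [-8, -1, -7, 0, 0, 0, -1], [-6, -1, -7, 0, 0, 0, -1], [-3, 0, -7, 0, 0, 0, -1]]}}

```text
time_s: 12.73
eef_pos: [538.5, 251.4, 83.3]
ee_rot: [0.001, 0.649, 0.76, 0.001]
force: [0.1, -0.3, -0.5]
grip_width: -0.004
```

Run:
```python
from h import *
goal(w(C,0,-46.5,62),orient(C,0))
```

```text
t 12.73 pos [538.5 251.4  83.3] F [ 0.1 -0.3 -0.5] g -0.0 d [  2.   -4.4 -21.3] rv [-0.     0.002 -0.007] rows 0.6
```

Emit:
{"fn": "play_rows", "kwargs": {"plan": [[1, -2, -8, 0, 0, 0, -1], [1, -1, -6, 0, 0, 0, -1], [0, 0, -3, 0, 0, 0, -1], [0, 0, 0, 0, 0, 0, -1]]}}

```text
time_s: 13.07
eef_pos: [539.5, 248.5, 66.9]
ee_rot: [0.001, 0.649, 0.761, 0.001]
force: [0.1, 1.2, 0.5]
grip_width: -0.003
```

Emit:
{"fn": "play_rows", "kwargs": {"plan": [[0, 0, -3, 0, 0, 0, -1], [0, 0, 0, 0, 0, 0, -1]]}}

```text
time_s: 13.23
eef_pos: [539.9, 248.4, 63.6]
ee_rot: [0.001, 0.649, 0.761, 0.001]
force: [0.5, -0.1, -0.5]
grip_width: 0.004
```

Emit:
{"fn": "play_rows", "kwargs": {"plan": [[0, 0, -2, 0, 0, 0, -1], [0, 0, 0, 0, 0, 0, -1]]}}

```text
time_s: 13.4
eef_pos: [540.2, 248.5, 61.5]
ee_rot: [0.001, 0.649, 0.761, 0.001]
force: [-0.1, -0.2, 0.4]
grip_width: -0.0
```

Emit:
{"fn": "play_rows", "kwargs": {"plan": [[0, 0, -1, 0, 0, 0, -1], [0, 0, 0, 0, 0, 0, -1]]}}

```text
time_s: 13.57
eef_pos: [540.6, 248.6, 61.2]
ee_rot: [0.001, 0.649, 0.761, 0.002]
force: [0.1, -0.3, -0.3]
grip_width: -0.0
```

Emit:
{"fn": "play_rows", "kwargs": {"plan": [[0, 0, -1.5, 0, 0, 0, -1]]}}

```text
time_s: 13.65
eef_pos: [540.9, 248.6, 60.7]
ee_rot: [0.002, 0.649, 0.761, 0.002]
force: [-7.6, -2.4, 20.0]
grip_width: 0.002
```

Emit:
{"fn": "play_rows", "kwargs": {"plan": [[0, 0, -1.5, 0, 0, 0, -1]]}}

```text
time_s: 13.73
eef_pos: [540.9, 248.6, 60.7]
ee_rot: [0.002, 0.649, 0.761, 0.002]
force: [-8.9, -2.4, 18.3]
grip_width: -0.002
```

Emit:
{"fn": "play_rows", "kwargs": {"plan": [[0, 0, 20, 0, 0, 0, -1], [-5, 0, 40, 0, 0, 0, -1], [-5, 0, 40, 0, 0, 0, -1], [-8, 0, 40, 0, 0, 0, -1], [-8, 5, 25, 0, 0, 0, -1]]}}

```text
time_s: 14.15
eef_pos: [510.9, 251.7, 225.7]
ee_rot: [-0.002, 0.65, 0.76, -0.003]
force: [0.4, 0.5, -0.1]
grip_width: 0.001
```

Emit:
{"fn": "play_rows", "kwargs": {"plan": [[-10, 30, 6, 0, 0, 0, -1], [-10, 36, 0, 0, 0, 0, -1], [-10, 36, 0, 0, 0, 0, -1], [-10, 36, 0, 0, 0, 0, -1], [0, 20, 0, 0, 0, 0, -1]]}}

```text
time_s: 14.57
eef_pos: [470.6, 413.3, 241.9]
ee_rot: [0.002, 0.652, 0.758, 0.004]
force: [0.6, -0.7, -0.0]
grip_width: 0.001
```

Run:
```python
from h import *
goal(w(C,180,0,175),orient(C,0)); print(sense()["joints"].round(2))
T=cap("top");i=T["img"];cv2.imwrite('pics/top_g.png',i)
S=cap("scene");cv2.imwrite('pics/scene_g.png',S["img"])
print("left,right flap px BGR",i[224,245],i[161,235], "old", cv2.imread('pics/top0.png')[[224,161],[245,235]].tolist())
for y in (70,55,40,25,10,0,-10,-25,-40,-55,-70): print(y,[i[tuple(proj(T,w(C,x,y,60)).round().astype(int)[::-1])].tolist() for x in (-40,)])
```

```text
t 14.57 pos [470.6 413.3 241.9] F [ 0.6 -0.7 -0. ] g 0.0 d [ -3.    4.6 -66.9] rv [-0.003  0.008  0.   ] rows 1.8
[ 0.53  0.53  1.15 -0.    1.45  0.39]
left,right flap px BGR [60 80 19] [ 92 124  27] old [[88, 127, 120], [85, 133, 183]]
70 [[68, 101, 118]]
55 [[110, 176, 233]]
40 [[113, 177, 234]]
25 [[114, 179, 235]]
10 [[98, 153, 211]]
0 [[60, 106, 134]]
-10 [[69, 139, 181]]
-25 [[113, 177, 233]]
-40 [[114, 178, 234]]
-55 [[112, 175, 233]]
-70 [[105, 156, 181]]
```

Emit:
{"fn": "play_rows", "kwargs": {"plan": [[-2, 3, -25, -0.003, 0.008, 0, -1], [0, 0, -35, 0, 0, 0, -1], [0, 0, -12, 0, 0, 0, -1], [3, -18, 0, 0, 0, 0, -1], [3, -18, 2, 0, 0, 0, -1]]}}

```text
time_s: 15.08
eef_pos: [474.6, 379.9, 166.8]
ee_rot: [0.0, 0.65, 0.76, -0.0]
force: [-0.5, 0.6, 0.4]
grip_width: -0.004
```

Emit:
{"fn": "play_rows", "kwargs": {"plan": [[3, -18, 4, 0, 0, 0, -1], [3, -18, 3, 0, 0, 0, -1], [3, -18, 0, 0, 0, 0, -1]]}}

```text
time_s: 15.33
eef_pos: [483.8, 322.0, 173.1]
ee_rot: [-0.0, 0.65, 0.76, -0.001]
force: [-0.4, 1.1, -0.0]
grip_width: -0.001
```

Run:
```python
from h import *
goal(w(C,67,0,192),orient(C,0))
```

```text
t 15.33 pos [483.8 322.  173.1] F [-0.4  1.1 -0. ] g -0.0 d [  0.7 -15.7  18.9] rv [ 0.001 -0.001 -0.004] rows 0.5
```

Emit:
{"fn": "play_rows", "kwargs": {"plan": [[3, -17, 2, 0, 0, 0, -1], [3, -17, 2, 0, 0, 0, -1], [3, -20, -6, 0, 0, 0, -1], [3, -20, -8, 0, 0, 0, -1]]}}

```text
time_s: 15.67
eef_pos: [496.8, 242.3, 164.3]
ee_rot: [0.001, 0.651, 0.759, 0.001]
force: [1.0, 1.5, -0.0]
grip_width: -0.001
```

Run:
```python
from h import *
goal(w(C,6,0,164),orient(C,0))
goal(w(C,-32.5,0,136),orient(C,0))
```

```text
t 15.67 pos [496.8 242.3 164.3] F [ 1.   1.5 -0. ] g -0.0 d [-3.2  3.6 -0.3] rv [-0.     0.002 -0.002] rows 0.1
t 15.67 pos [496.8 242.3 164.3] F [ 1.   1.5 -0. ] g -0.0 d [  2.5 -34.5 -28.3] rv [-0.     0.002 -0.002] rows 0.9
```

Emit:
{"fn": "play_rows", "kwargs": {"plan": [[1, -15, -14, 0, 0, 0, -1], [1, -14, -15, 0, 0, 0, -1], [1, -6, -15, 0, 0, 0, -1], [1, -4, -14, 0, 0, 0, -1], [0, 0, 0, 0, 0, 0, -1]]}}

```text
time_s: 16.08
eef_pos: [501.5, 194.2, 104.1]
ee_rot: [0.001, 0.654, 0.756, 0.001]
force: [-0.9, 0.6, -1.2]
grip_width: -0.0
```

Run:
```python
from h import *
goal(w(C,-46,0,104),orient(C,0))
goal(w(C,-58,0,75),orient(C,0))
```

```text
t 16.08 pos [501.5 194.2 104.1] F [-0.9  0.6 -1.2] g -0.0 d [-0.1  0.3 -0.1] rv [0.    0.003 0.006] rows 0.1
t 16.08 pos [501.5 194.2 104.1] F [-0.9  0.6 -1.2] g -0.0 d [  1.7 -11.6 -29.1] rv [0.    0.003 0.006] rows 0.8
```

Emit:
{"fn": "play_rows", "kwargs": {"plan": [[1, -5, -12, 0, 0, 0, -1], [1, -4, -10, 0, 0, 0, -1], [0, 0, -3, 0, 0, 0, -1], [0, 0, 0, 0, 0, 0, -1]]}}

```text
time_s: 16.42
eef_pos: [504.4, 183.9, 80.0]
ee_rot: [0.002, 0.655, 0.756, 0.002]
force: [-0.6, -0.2, 0.4]
grip_width: -0.0
```

Run:
```python
from h import *
goal(w(C,-60,0,70),orient(C,0))
i=cap("top")["img"];j=cap("scene")["img"]
cv2.imwrite('pics/p8.png',cv2.hconcat([cv2.resize(i[142:232,178:278],(400,360),interpolation=2),cv2.resize(j[165:275,360:482],(400,360),interpolation=2)]))
```

```text
t 16.42 pos [504.4 183.9  80. ] F [-0.6 -0.2  0.4] g -0.0 d [ -1.   -3.2 -10. ] rv [-0.     0.006  0.008] rows 0.3
```

Emit:
{"fn": "play_rows", "kwargs": {"plan": [[0, 0, -3, 0, 0, 0, -1], [0, 0, -3, 0, 0, 0, -1]]}}

```text
time_s: 16.68
eef_pos: [505.2, 184.2, 76.7]
ee_rot: [0.004, 0.654, 0.756, 0.003]
force: [-4.4, -3.4, 7.5]
grip_width: 0.001
```

Emit:
{"fn": "play_rows", "kwargs": {"plan": [[0, 0, -2, 0, 0, 0, -1], [0, 0, -1, 0, 0, 0, -1]]}}

```text
time_s: 16.85
eef_pos: [505.3, 184.1, 75.1]
ee_rot: [0.004, 0.654, 0.756, 0.002]
force: [-1.9, -2.2, 6.4]
grip_width: -0.0
```

Run:
```python
from h import *
a=cv2.imread('pics/top0.png')
i=cap("top")["img"]
for p in [(192,190),(192,205),(192,178),(200,235)]: print(p,a[p],i[p])
goal(w(C,-60,0,68),orient(C,0))
```

```text
(192, 190) [ 72 111 153] [ 90 119  24]
(192, 205) [ 61  97 133] [ 90 121  26]
(192, 178) [ 90 122  21] [ 89 119  23]
(200, 235) [112 176 233] [162 192 208]
t 16.9 pos [505.3 184.1  75.1] F [-2.5 -2.4  5.6] g 0.0 d [-1.8 -3.4 -7.1] rv [0.002 0.01  0.005] rows 0.2
```

Emit:
{"fn": "play_rows", "kwargs": {"plan": [[0, 0, -3, 0, 0, 0, -1], [0, 0, -3, 0, 0, 0, -1]]}}

```text
time_s: 17.07
eef_pos: [505.6, 184.3, 70.5]
ee_rot: [0.005, 0.654, 0.757, 0.003]
force: [-1.1, 0.6, 1.4]
grip_width: -0.001
```

Emit:
{"fn": "play_rows", "kwargs": {"plan": [[0, 0, -3, 0, 0, 0, -1], [0, 0, -2, 0, 0, 0, -1]]}}

```text
time_s: 17.23
eef_pos: [506.4, 184.6, 66.6]
ee_rot: [0.006, 0.653, 0.757, 0.004]
force: [-9.1, -4.3, 26.9]
grip_width: -0.002
```

Emit:
{"fn": "play_rows", "kwargs": {"plan": [[0, 0, 4, 0, 0, 0, -1], [0, 0, 20, 0, 0, 0, -1], [0, 0, 40, 0, 0, 0, -1], [0, 0, 40, 0, 0, 0, -1], [-38, -10, 40, 0, 0, 0, -1]]}}

```text
time_s: 17.65
eef_pos: [477.1, 177.6, 197.8]
ee_rot: [0.002, 0.653, 0.757, -0.0]
force: [0.9, 0.6, 0.8]
grip_width: 0.001
```

Emit:
{"fn": "play_rows", "kwargs": {"plan": [[-38, -36, 10, 0, 0, 0, -1], [-38, -38, 0, 0, 0, 0, -1], [-38, -38, 0, 0, 0, 0, -1], [-38, -38, 0, 0, 0, 0, -1], [0, 0, 0, 0, 0, 0, -1]]}}

```text
time_s: 18.07
eef_pos: [352.1, 58.0, 209.5]
ee_rot: [0.007, 0.651, 0.759, 0.005]
force: [0.5, 0.1, -0.0]
grip_width: -0.0
```

Emit:
{"fn": "play_rows", "kwargs": {"plan": [[0, 0, 0, 0, 0, 0, -1], [0, 0, 0, 0, 0, 0, -1], [0, 0, 0, 0, 0, 0, -1], [0, 0, 0, 0, 0, 0, -1], [0, 0, 0, 0, 0, 0, -1]]}}

```text
time_s: 18.48
eef_pos: [353.6, 58.7, 209.7]
ee_rot: [0.008, 0.652, 0.758, 0.006]
force: [-0.2, -0.0, -0.9]
grip_width: -0.002
```

Run:
```python
from h import *
i=cap("top")["img"];j=cap("scene")["img"]
cv2.imwrite('pics/fin.png',cv2.vconcat([cv2.resize(i[90:310,150:470],(640,440)[:2],interpolation=2)[:300,:640],cv2.resize(j[110:260,180:500],(640,300),interpolation=2)]))
goal(w(C,0,0,0))
```

```text
t 18.58 pos [353.4  58.6 209.7] F [ 0.7 -0.3 -0.1] g 0.0 d [ 141.1  181.4 -209.7] rv [0. 0. 0.] rows 5.5
```

View pics/fin.png

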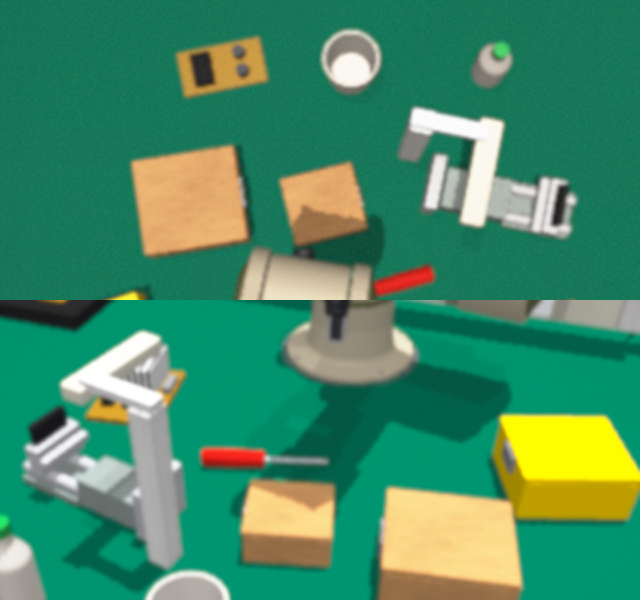

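The carton is shut with its lid flat, more than a second after release. The vise is open and empty, and the other things on the bench are where they were. I'm handing in.

```bash
python3 -c "
from rig import ctrl; print(ctrl.finish_job())"
```

```text
the job is handed in; nothing more can be done
None
```

The job is done and handed in at about 18.6 s of the 72 s allowed. I opened the vise jaw about 40 mm, lifted the module out with a 35° lean, and laid it in the carton. Then I folded the left flap, the right flap and the lid, and pressed the lid's front edge until the catch clicked. At the click the resistance rose to about 7 N, then dropped.

**Last checks:** more than a second after the arm let go, the picture showed the lid flat and shut, the vise open and empty. The bystanders in view were in their places.

**What did not go cleanly:**
- **Module on the front wall:** on the way down the module brushed the carton's front wall with about 19 N. I backed off, moved it about 6 mm away from that wall and lowered it again.
- **Module height:** it touched the carton floor about 3 mm higher than I had calculated. The picture taken after release showed it lying inside, apparently flat.
- **Left flap:** pressing it flat briefly read about 50 N, under the carton's 60 N limit but harder than I meant.
- **Lid bottoming out:** it read about 27 N after the click.
- **Flaps not viewed directly:** I did not view a picture between folding the flaps and closing the lid. The check was that their outer areas showed bare bench in the image, plus the fingers meeting resistance at flap height.

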